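Put the garlic away in the clamped tin

TASK

Put the garlic away: slide the closed steel tin along the worktop into the hold-down bracket until it is fully home, so that its base is held down, then draw the tight lid straight off. Put every garlic bulb that is there into the tin, squeezing them only gently, and press the lid fully home again, leaving the tin in the bracket. Never lift the tin's base off the worktop, and leave the other things alone.

Things in the scene. Friction and masses are not known exactly. Their poses are not given: they have to be found in the camera images.
- tin: Base of a plain steel tin, 0.35 kg, loose. Foot plate 226 x 134 x 6 mm (x, y, z); on it 3 mm walls, 192 x 118 mm outside, up to 52 mm above the tin's underside, the top 12 mm leaning inward 4 mm as a lead-in; rim opening 177 x 103 mm. Two ribs across it at x = -31 and 31 mm, 16 mm up, make three bays. Origin: centre of the underside, z up.
- tin_bay0 (a point): Floor centre of the tin's bay at x = -62 mm (6 mm above the underside; bay 60 x 112 mm); a bulb fits in each bay.
- tin_bay1 (a point): Floor centre of the tin's middle bay, x = 0.
- tin_bay2 (a point): Floor centre of the tin's bay at x = +62 mm.
- tin_spring (a point): Point 24 mm above the middle of the tin's underside, level with the two leaf springs that bulge from the middle of the long walls (60 mm long) and clamp the lid by friction all the way: drawing it off takes about 7 to 11 N with the lid's weight, more than the base weighs, so an unheld base comes up with it; pressing it on takes up to 18 N.
- lid: Deep steel lid, 0.2 kg, loose, at first fully on: its skirt reaches down to the tin's foot plate and overlaps the walls by 46 mm, 2.5 mm clear each side. Outside 202 x 128 mm (x, y), 64.5 mm high, walls 2.5 mm. Origin: centre of the skirt's lower edge, z up; fully on it lies 6 mm above the tin's origin, axes parallel (or turned half round, which fits too).
- lid_grip (a point): Middle of the wooden grip bar on the lid: 90 mm along the lid's x, 14 mm thick along y, 32 mm high from the lid's top; this point is 16 mm above the lid's top, 80.5 mm above the lid's origin.
- dock: Aluminium U-shaped hold-down bracket screwed to the worktop, open to its +y. Two rails along y, inner faces at x = -116.5 and 116.5 mm; lips on them reach inward to x = -107.5 and 107.5 mm, underside 10 mm and top 15 mm up, over the ends of the tin's foot plate but clear of the lid. Back stop face at y = -68 mm. Origin: where the tin's origin is when home (within 2 mm), z up.
- dock_mouth (a point): On the worktop at y = +70 mm of the dock, where its flared rails end; they narrow from here to y = 34 mm, where the lips begin. A tin slid in along the dock's -y, its long sides along the dock's x, up to the back stop, cannot be lifted.
- bulb_0: A garlic bulb, about 53 mm across and 52 mm high, 28 g, loose on the worktop (two or three of the four are present). Origin: centre of its underside as built; it may roll. The gripper must not press it with more than 25 N, both fingers together; 5 N of grip is enough.
- bulb_1: A garlic bulb, about 53 mm across and 52 mm high, 28 g, loose on the worktop (two or three of the four are present). Origin: centre of its underside as built; it may roll. The gripper must not press it with more than 25 N, both fingers together; 5 N of grip is enough.
- bulb_2: A garlic bulb, about 53 mm across and 52 mm high, 28 g, loose on the worktop (two or three of the four are present). Origin: centre of its underside as built; it may roll. The gripper must not press it with more than 25 N, both fingers together; 5 N of grip is enough.
- bulb_3: A garlic bulb, about 53 mm across and 52 mm high, 28 g, loose on the worktop (two or three of the four are present). Origin: centre of its underside as built; it may roll. The gripper must not press it with more than 25 N, both fingers together; 5 N of grip is enough.
- bulb_0_mid (a point): Middle of that bulb (26 mm above the worktop when it stands).
- bulb_1_mid (a point): Middle of that bulb (26 mm above the worktop when it stands).
- bulb_2_mid (a point): Middle of that bulb (26 mm above the worktop when it stands).
- bulb_3_mid (a point): Middle of that bulb (26 mm above the worktop when it stands).
- onion: Bystander to be left alone: brown onion, 75 mm. Origin: centre of its underside.
- tumbler: Bystander to be left alone: steel tumbler, 71 mm wide, 104 mm high. Origin: centre of its underside.
- shaker: Bystander to be left alone: salt shaker, 43 mm wide, 105 mm high. Origin: centre of its underside.
- small_bowl: Bystander to be left alone: small steel bowl, 80 mm wide, 34 mm high. Origin: centre of its underside.
Mind the look-alikes: they are no part of the job. Leave any black or purple look-alike of the bulb_2 alone.

How it is judged:
By the outcome, as a careful person would: the job done as asked, in the order asked, and still so for the second after the job is handed in, with the robot touching nothing.
Of bulb_0, bulb_1, bulb_2, bulb_3 only 2 to 3 are there at a start; the rules pass over those that are not, and their reading is None.
At some moment in a run one of bulb_0, bulb_1, bulb_2, bulb_3 may be knocked a few centimetres aside while the robot is not near it.
It also fails if it takes over 208 s, if anything falls off the work surface, if the arm or the gripper's body presses on something with over 40 N, if the wrist force passes 120 N, or if a joint passes its speed limit or range.

ROBOT

A 7-joint arm with a two-finger parallel gripper is mounted at the origin on a cart in front of the work surface, level with it; the furniture and walls round the work are solid. World frame = base frame: x ahead of the robot, y to its left, z up, the work surface at z = 0. Lengths are in mm, angles in rad, forces in N, time in s.
With the tool pointing down it reaches from about 400 to 875 mm from the base axis. Payload 4.4 kg.
Tool frame: the origin (TCP) lies on the centre line of the jaws, within the pads' length; the fingertips stand 11 mm ahead of it and the grasp point (between the pads) lies 8 mm behind it (ctrl.tips_ahead is the distance from the TCP to the fingertips, in mm); z points along the fingers, y is the line along which they close (so a half turn about z gives the same grasp; the last joint's range is limited). The gripper opens to 85 mm and grips with 20 to 120 N. Pads are 22 mm wide; open, the fingers measure 114 mm over their backs; the gripper's body (76 mm by 85 mm) begins 54 mm behind the grasp point. The pads swing forward as they close: fully open they stand 13 mm farther back than shut.
Start: joints at [-1.367, 0.628, 0.038, 1.517, -0.027, 0.996, -0.02], TCP at [173.225, 626.507, 214.613] pointing down, gripper open.
Joint ranges: [-3.06, 3.06], [-0.37, 2.12], [-1.25, 1.32], [0.18, 2.47], [-1.1, 4.24], [0.23, 1.98], [-2.94, 2.94]. Speed limits (rad/s): [2.57, 2.57, 3.14, 3.14, 3.14, 3.14, 3.14].

INTERFACE

Orientations are given as [roll, pitch, yaw] about the fixed x, y, z axes, in that order (R = Rz(yaw) Ry(pitch) Rx(roll)).
In Python, from cell import ctrl, eyes, job gives the robot as it stands. The module is installed in compiled form; this text tells all that it offers.
- The arm moves only by the tool carry_out, never from a script. Its argument "moves" is a list of rows, each an object of numbers: "tx", "ty", "tz": the shift along the tool's x, y, z as a fraction of full scale; "twist": the turn about the tool's z as a fraction of full scale; "fingers": the opening, from 0 (shut) to 1 (fully open). In form: [{"tx": .., "ty": .., "tz": .., "twist": .., "fingers": ..}, ...]. A call has 1 to 12 rows; each row shifts and turns the commanded pose from where the row before left it, along the tool's axes as they then stand; what a row does not reach is not made up. Full scale, the value 1, is 0.3 m for a shift and pi rad for a turn. A row lasts 1/8 s, in which the tool goes at most 62.5 mm and 10.7 degrees, less where a joint would pass 70% of its speed; a pose out of reach is approached as far as the arm can. A call with a number of a shift or a turn outside -1 to 1 is refused whole. A call with a gripper value outside its range is refused whole. The fingers move at their own pace and stop on an object; the grip force is fixed at half the most. Time passes only in rows, so rows that do not move let the fingers close. It gives the time, the measured TCP pose, the force, the opening and the grip force at its end, in the units of the state.
- ctrl.read_state(): the state, without advancing time (a new reading comes with each control period).
- eyes.get_image(name): name is "scene" or "top"; returns a dict with "color" (400x640x3 uint8, blue, green, red), "fovy" (degrees; the focal length in pixels is half the picture's height over the tangent of half this angle, whatever the lens; pixels are square), "cx", "cy" (the principal point, pixels), "world_from_camera" (4x4, takes a point from camera to world coordinates). Camera axes: x right, y up, looking along -z (the intrinsics and any distortion apply to the point x, -y, -z); pixel columns grow to the right and rows downward; lengths in mm; the calibration is good to about 2 mm. A picture is of the moment at which its call begins. There is no depth.
- job.finish_job(): hands the job in; it is judged then, once.
The state is a dict: "clock": time; "qpos": joint angles; "qd": joint speeds; "tau": joint torques, N m; "eef_pos": TCP position; "tool_rot": TCP orientation; "force": force on the tool from outside, world axes, zero at the start; "torque": the same for the moment, N m; "width": finger opening in mm; "gripper_force": force on a finger pad.
Only numpy, scipy, OpenCV 4.12 (cv2) and the standard library are available. Lean on these libraries where they do the work, as an engineer would, in place of code of your own. Each camera call takes 0.05 s, during which the arm holds its last target. There are 200 camera calls.

## Working session

There is one attempt and no reset: what is moved stays moved. The work goes in short steps, Python scripts to look and compute and a tool call to move; the robot and the scene stay as the last step left them, time stands still between calls to the robot, and variables do not carry over. Pictures are saved under pics/ and viewed, at most 14 in all, crops included, and the job is handed in when it is done.

Besides the shell and the picture viewer there is one more tool, called after "Call:" as name(argument=value, ...) on one line, values as JSON. carry_out: Moves the arm, as the interface text tells. Its arguments: {"type":"object","properties":{"moves":{"type":"array","items":{"type":"object","properties":{"tx":{"type":"number","minimum":-1,"maximum":1},"ty":{"type":"number","minimum":-1,"maximum":1},"tz":{"type":"number","minimum":-1,"maximum":1},"twist":{"type":"number","minimum":-1,"maximum":1},"fingers":{"type":"number"}}}}},"required":["moves"]}

```bash
mkdir -p pics; cat > h.py <<'E'
import numpy as np, cv2
from cell import ctrl, eyes, job
def snap(n,f=None):
    d=eyes.get_image(n)
    if f: cv2.imwrite('pics/'+f,d['color'])
    return d
def foc(d): return d['color'].shape[0]/2/np.tan(np.radians(d['fovy'])/2)
def cast(d,u,v,z):
    f=foc(d);T=np.array(d['world_from_camera'])
    r=T[:3,:3]@np.array([(u-d['cx'])/f,-(v-d['cy'])/f,-1.]);o=T[:3,3]
    return o+r*(z-o[2])/r[2]
def proj(d,p):
    T=np.array(d['world_from_camera']);q=T[:3,:3].T@(np.array(p)-T[:3,3]);f=foc(d)
    return d['cx']+f*q[0]/-q[2], d['cy']-f*q[1]/-q[2]
E
python3 - <<'E'
from h import *
for n in('top','scene'):
    d=snap(n,n+'1.png');print(n,[ (k,np.round(v,3).tolist()) for k,v in d.items() if k!='color'])
print(ctrl.read_state())
E
```

```text
top [('fovy', 54.553), ('cx', 319.895), ('cy', 187.045), ('world_from_camera', [[-0.006, 0.981, -0.192, 366.938], [-1.0, -0.007, -0.005, 134.854], [-0.006, 0.192, 0.981, 1267.104], [0.0, 0.0, 0.0, 1.0]])]
scene [('fovy', 49.097), ('cx', 322.352), ('cy', 200.555), ('world_from_camera', [[0.891, 0.193, -0.411, 35.474], [-0.453, 0.351, -0.819, -978.934], [-0.014, 0.916, 0.4, 640.131], [0.0, 0.0, 0.0, 1.0]])]
{'clock': 0.1, 'qpos': array([-1.36683072,  0.62925203,  0.03845942,  1.51826057, -0.0269906 ,
        0.99631567, -0.01999723]), 'qd': array([ 8.09853587e-04, -2.46342522e-03, -1.19077517e-03, -2.42274842e-03,
        3.43673926e-04,  2.64474626e-04,  4.80693509e-06]), 'tau': array([ 2.04711439e-03, -5.64547992e+01,  1.23034202e+00, -1.93976194e+01,
        1.12963887e-02,  5.43280737e-03, -1.83685557e-05]), 'eef_pos': array([173.05329043, 625.92803836, 213.78476676]), 'tool_rot': array([-3.13987575e+00,  3.37104654e-05,  2.87182327e+00]), 'force': array([-0.572703  ,  0.34759614, -0.05011564]), 'torque': array([ 0.01045508, -0.00143849, -0.00115983]), 'gripper_force': 0.0, 'width': 85.46742923436331}
```

View pics/top1.png

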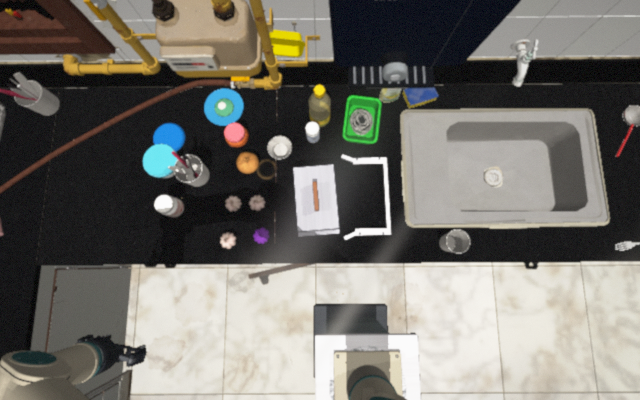

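View pics/scene1.png

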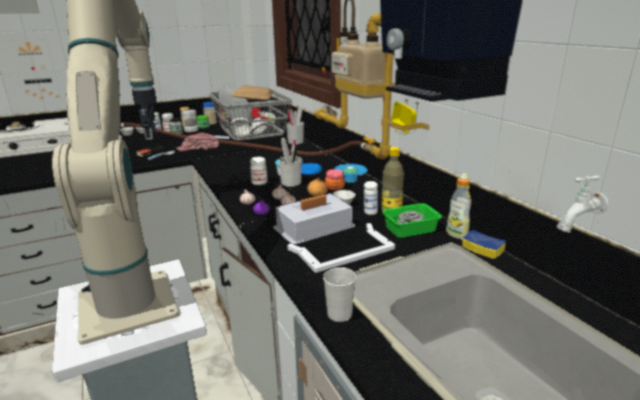

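```bash
python3 - <<'E'
from h import *
a=cv2.imread('pics/top1.png')
c=cv2.resize(a[140:260,205:405],None,fx=4,fy=4,interpolation=cv2.INTER_CUBIC)
for i in range(0,200,20): cv2.putText(c,str(205+i),(i*4,8),0,.3,(0,255,255))
for i in range(0,120,20): cv2.putText(c,str(140+i),(0,i*4+8),0,.3,(0,255,255))
cv2.imwrite('pics/crop1.png',c)
d=snap('top')
for n,u,v,z in [('b',233,203,26),('b',257,202,26),('b',228,240,26),('grip',316,195,90),('dockback',386,196,12),('on',247,163,35)]:
    print(n,cast(d,u,v,z).round())
E
```

```text
b [559. 422.  26.]
b [562. 345.  26.]
b [440. 434.  26.]
grip [572. 152.  90.]
dockback [581. -76.  12.]
on [690. 379.  35.]
```

View pics/crop1.png

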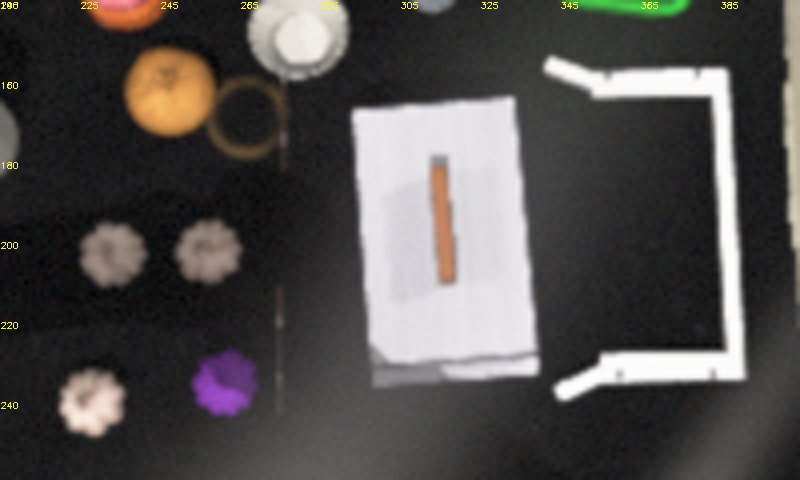

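```bash
cat > m.py <<'E'
from h import *
def P(d,x,y,z): return cast(d,205+x/4,140+y/4,z)
if __name__=='__main__':
    d=snap('top');c=d['color']
    up=cv2.resize(c[140:260,205:405],None,fx=4,fy=4,interpolation=cv2.INTER_CUBIC)
    h=cv2.cvtColor(up,cv2.COLOR_BGR2HSV)
    m=((h[...,0]<14)&(h[...,1]>90)&(h[...,2]>90)).astype(np.uint8); m[:,:400]=0;m[:140]=0;m[300:]=0;m[:,500:]=0
    r=cv2.minAreaRect(cv2.findNonZero(m));b=cv2.boxPoints(r);print(r)
    q=np.array([P(d,x,y,102.5)[:2] for x,y in b]);print('bar',q.round(1).tolist(),q.mean(0).round(1))
    for n,pts,z in[('lidtop',[(352,110),(514,97),(538,352),(374,361)],70.5)]:
        q=np.array([P(d,x,y,z)[:2] for x,y in pts]);print(n,q.round(1).tolist(),q.mean(0).round(1))
    w=(up.min(2)>185).astype(np.uint8)
    k=w[:,600:720]  # rails inner edges
    for x in(610,640,680,700): 
        ys=np.where(w[:,x])[0]; t=ys[ys<180];l=ys[ys>300]; 
        print(x,'rails',t.min(),t.max(),l.min(),l.max(),P(d,x,t.min(),15)[:2].round(1),P(d,x,t.max(),15)[:2].round(1),P(d,x,l.min(),15)[:2].round(1),P(d,x,l.max(),15)[:2].round(1))
    for y in(120,180,240,300,340):
        xs=np.where(w[y,600:760])[0]+600;print(y,'back',xs.min(),xs.max(),P(d,xs.min(),y,15)[:2].round(1),P(d,xs.max(),y,15)[:2].round(1))
E
python3 m.py
```

```text
((442.9174499511719, 223.5506591796875), (113.5280990600586, 13.600849151611328), 85.03025817871094)
bar [[611.0, 161.9], [611.8, 151.5], [524.4, 144.5], [523.6, 154.7]] [567.7 153.2]
lidtop [[664.9, 225.5], [674.5, 96.7], [472.1, 80.8], [466.0, 207.1]] [569.4 152.5]
610 rails 77 95 355 382 [705.4  14.8] [689.9  15.1] [474.2  20.4] [452.6  21. ]
640 rails 71 94 353 380 [710.4 -10.4] [690.6  -9.8] [475.6  -3.7] [454.   -3.1]
680 rails 69 94 353 379 [711.8 -43.8] [690.3 -43.1] [475.4 -35.9] [454.6 -35.2]
700 rails 72 94 353 378 [709.1 -60.3] [690.2 -59.7] [475.3 -52. ] [455.3 -51.3]
120 back 715 729 [667.9 -71.3] [667.8 -82.9]
180 back 718 733 [617.2 -71.9] [617.1 -84.2]
240 back 721 736 [567.2 -72.4] [567.2 -84.6]
300 back 724 739 [518. -73.] [518.  -85.1]
340 back 728 742 [485.6 -74.9] [485.6 -86.2]
```

Call:
carry_out(moves=[{"twist": -0.055, "fingers": 1}, {"twist": -0.055}, {"tx": -0.099, "ty": -0.14}, {"tx": -0.099, "ty": -0.14}, {"tx": -0.099, "ty": -0.14}, {"tx": -0.099, "ty": -0.14}, {"tx": -0.099, "ty": -0.14}, {"tx": -0.099, "ty": -0.14}])

```text
validation failed for argument at $.mo...
```

Call:
carry_out(moves=[{"tx": -0.099, "ty": -0.14, "fingers": 1}, {"tx": -0.099, "ty": -0.14}, {"tx": -0.099, "ty": -0.14}, {"tx": -0.099, "ty": -0.14}, {"tx": -0.099, "ty": -0.14}, {"tx": -0.099, "ty": -0.14}, {}, {}])

```text
validation failed for argument at $.mo...
```

Call:
carry_out(moves=[{"tx": 0, "ty": 0, "tz": 0, "twist": -0.055, "fingers": 1}, {"tx": 0, "ty": 0, "tz": 0, "twist": -0.055, "fingers": 1}, {"tx": -0.099, "ty": -0.14, "tz": 0, "twist": 0, "fingers": 1}, {"tx": -0.099, "ty": -0.14, "tz": 0, "twist": 0, "fingers": 1}, {"tx": -0.099, "ty": -0.14, "tz": 0, "twist": 0, "fingers": 1}, {"tx": -0.099, "ty": -0.14, "tz": 0, "twist": 0, "fingers": 1}, {"tx": -0.099, "ty": -0.14, "tz": 0, "twist": 0, "fingers": 1}, {"tx": -0.099, "ty": -0.14, "tz": 0, "twist": 0, "fingers": 1}])

```text
clock: 1.2
eef_pos: [370.9, 387.3, 214.6]
tool_rot: [3.141, 0.0, -3.066]
force: [0.7, 0.5, -0.2]
width: 85.5
gripper_force: 0.0
```

Call:
carry_out(moves=[{"tx": -0.099, "ty": -0.14, "tz": 0, "twist": 0, "fingers": 1}, {"tx": -0.099, "ty": -0.14, "tz": 0, "twist": 0, "fingers": 1}, {"tx": -0.099, "ty": -0.14, "tz": 0, "twist": 0, "fingers": 1}, {"tx": -0.099, "ty": -0.14, "tz": 0, "twist": 0, "fingers": 1}, {"tx": -0.099, "ty": -0.14, "tz": 0, "twist": 0, "fingers": 1}, {"tx": -0.099, "ty": -0.14, "tz": 0, "twist": 0, "fingers": 1}, {"tx": 0, "ty": 0, "tz": 0, "twist": 0, "fingers": 1}, {"tx": 0, "ty": 0, "tz": 0, "twist": 0, "fingers": 1}])

```text
clock: 2.2
eef_pos: [566.2, 151.4, 214.3]
tool_rot: [3.141, -0.001, -3.066]
force: [-0.2, -0.1, 0.2]
width: 85.3
gripper_force: 0.0
```

Call:
carry_out(moves=[{"tx": -0.008, "ty": 0.005, "tz": 0.1, "twist": 0, "fingers": 1}, {"tx": 0, "ty": 0, "tz": 0.1, "twist": 0, "fingers": 1}, {"tx": 0, "ty": 0, "tz": 0.1, "twist": 0, "fingers": 1}, {"tx": 0, "ty": 0, "tz": 0.1, "twist": 0, "fingers": 1}, {"tx": 0, "ty": 0, "tz": 0.027, "twist": 0, "fingers": 1}, {"tx": 0, "ty": 0, "tz": 0, "twist": 0, "fingers": 0.4}, {"tx": 0, "ty": 0, "tz": 0, "twist": 0, "fingers": 0}, {"tx": 0, "ty": 0, "tz": 0, "twist": 0, "fingers": 0}, {"tx": 0, "ty": 0, "tz": 0, "twist": 0, "fingers": 0}, {"tx": 0, "ty": 0, "tz": 0, "twist": 0, "fingers": 0}, {"tx": 0, "ty": 0, "tz": 0, "twist": 0, "fingers": 0}, {"tx": 0, "ty": 0, "tz": 0, "twist": 0, "fingers": 0}])

```text
clock: 3.7
eef_pos: [569.0, 152.6, 86.5]
tool_rot: [3.142, -0.0, -3.066]
force: [-0.8, 0.1, -0.3]
width: -0.1
gripper_force: 0.0
```

```bash
python3 - <<'E'
from h import *
d=snap('top');e=snap('scene')
a=cv2.resize(d['color'][140:260,250:400],(600,480),interpolation=2);b=cv2.resize(e['color'][150:280,220:420],(800,520),interpolation=2)[:480,:]
cv2.imwrite('pics/t2.png',cv2.resize(np.hstack([a,b]),(800,274)));cv2.imwrite('pics/s2.png',b)
E
```

```text
(no output)
```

View pics/s2.png

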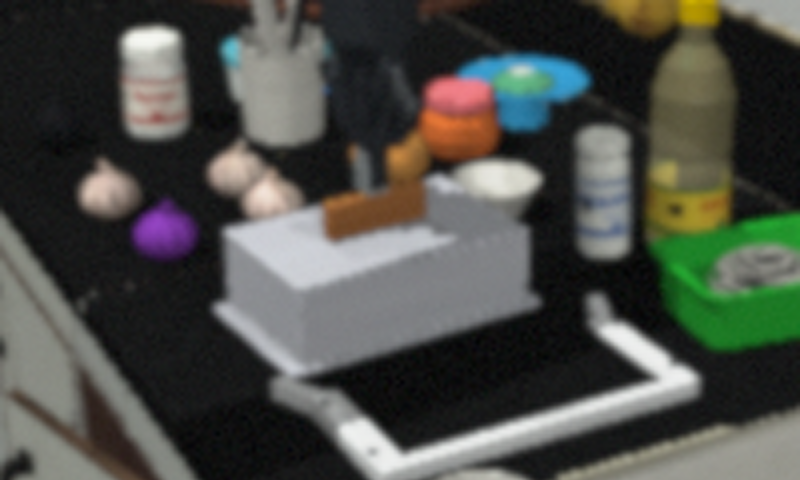

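```bash
python3 - <<'E'
from h import *
d=snap('top');e=snap('scene')
for p in [(373,190),(323,203),(423,182)]: print(cast(e,220+p[0]/4,150+p[1]/4,102.5).round(1))
p=ctrl.read_state()['eef_pos'];print(p,'tcp in scene crop',(np.array(proj(e,p))-[220,150])*4,'top',proj(d,p))
a=cv2.resize(d['color'][140:260,250:400],(600,480),interpolation=2)
for i in range(0,150,10): cv2.putText(a,str(250+i),(i*4,8),0,.3,(0,255,255))
cv2.imwrite('pics/t3.png',a)
E
```

```text
[573.4 157.2 102.5]
[528.6 152.9 102.5]
[615.  152.6 102.5]
[569.01085031 152.5630691   86.43099957] tcp in scene crop [371.01404786 212.04047524] top (np.float64(316.0000294611984), np.float64(196.25027229184525))
```

View pics/t3.png

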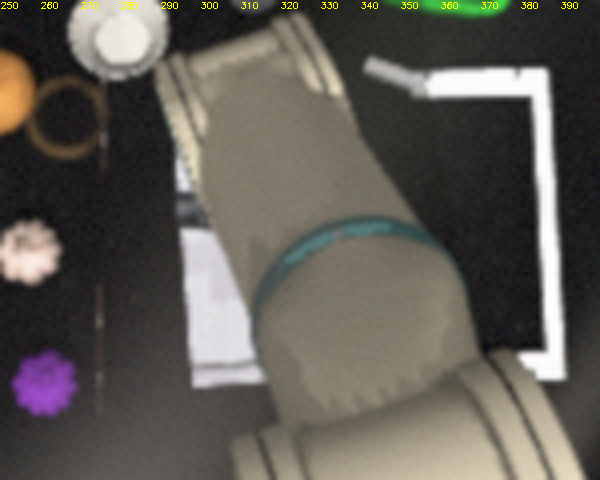

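Call:
carry_out(moves=[{"tx": 0, "ty": 0, "tz": -0.1, "twist": 0, "fingers": 0}, {"tx": 0, "ty": 0, "tz": -0.1, "twist": 0, "fingers": 0}, {"tx": 0, "ty": 0, "tz": 0, "twist": 0, "fingers": 0}, {"tx": 0, "ty": 0, "tz": 0, "twist": 0, "fingers": 0}])

```text
clock: 4.4
eef_pos: [568.5, 152.4, 146.0]
tool_rot: [-3.141, -0.001, -3.066]
force: [0.2, 0.2, 0.2]
width: -0.4
gripper_force: 0.0
```

```bash
python3 - <<'E'
from h import *
d=snap('top');e=snap('scene')
s=ctrl.read_state();p=s['eef_pos'];print(s['eef_pos'],s['tool_rot'],s['qpos'],s['width'])
b=cv2.resize(e['color'][100:230,250:400],(750,650),interpolation=2)[:600]
for q,col in((p,(0,0,255)),(p-[0,0,11],(0,255,0)),(np.array([568.5,153,102.5]),(255,0,255))):
    u=(np.array(proj(e,q))-[250,100])*5; cv2.circle(b,tuple(int(v) for v in u),4,col,1)
cv2.imwrite('pics/s4.png',b)
E
```

```text
[568.1909106  152.37644758 145.46403005] [-3.14115094e+00 -2.04344546e-03 -3.06575146e+00] [-0.28930379  0.62317334 -0.03196129  1.76211964  0.02702763  0.7588144
  1.31172377] 0.0591367485723778
```

View pics/s4.png

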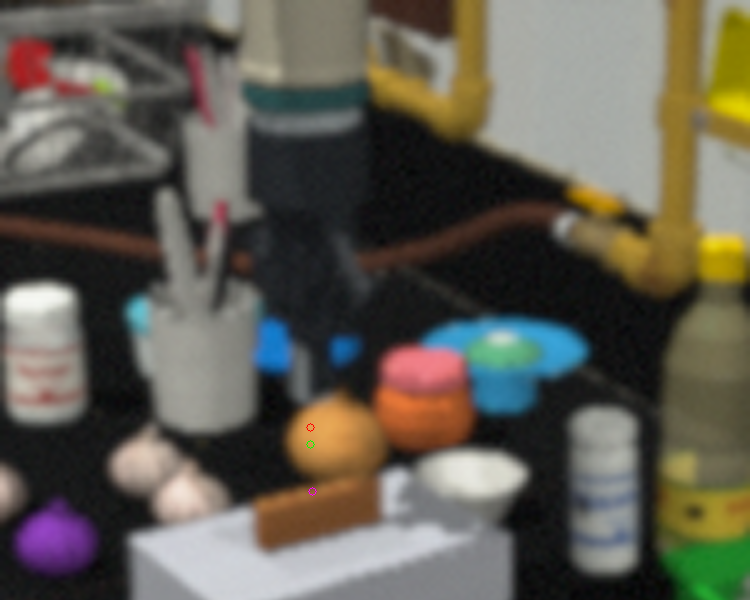

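```bash
python3 - <<'E'
from h import *
print(ctrl.tips_ahead)
e=snap('scene')
for u in((300,400),(318,402)):
    u=(250+u[0]/5,100+u[1]/5)
    a=cast(e,*u,100);b=cast(e,*u,200);t=(152.4-a[1])/(b[1]-a[1]);print(a+t*(b-a), a,b)
E
```

```text
11.0
[561.57669741 152.4        164.71537577] [633.19177208 306.40152297 100.        ] [522.53016529  68.43408302 200.        ]
[573.67771719 152.4        161.16363304] [642.40575388 296.8702213  100.        ] [530.03826804  60.66740907 200.        ]
```

Call:
carry_out(moves=[{"tx": 0, "ty": 0, "tz": 0, "twist": 0, "fingers": 0.45}, {"tx": 0, "ty": 0, "tz": 0, "twist": 0, "fingers": 0.45}, {"tx": 0, "ty": 0, "tz": 0, "twist": 0, "fingers": 0.45}, {"tx": 0, "ty": 0, "tz": 0.1, "twist": 0, "fingers": 0.45}, {"tx": 0, "ty": 0, "tz": 0.1, "twist": 0, "fingers": 0.45}, {"tx": 0, "ty": 0, "tz": 0.017, "twist": 0, "fingers": 0.45}, {"tx": 0, "ty": 0, "tz": 0.016, "twist": 0, "fingers": 0.45}, {"tx": 0, "ty": 0, "tz": 0, "twist": 0, "fingers": 0.45}, {"tx": 0, "ty": 0, "tz": 0, "twist": 0, "fingers": 0.45}])

```text
clock: 5.68
eef_pos: [569.7, 152.8, 77.5]
tool_rot: [3.141, 0.002, -3.066]
force: [-0.7, 0.6, 0.6]
width: 38.5
gripper_force: 0.0
```

Call:
carry_out(moves=[{"tx": 0, "ty": 0, "tz": 0.02, "twist": 0, "fingers": 0.45}, {"tx": 0, "ty": 0, "tz": 0.02, "twist": 0, "fingers": 0.45}, {"tx": 0, "ty": 0, "tz": 0.015, "twist": 0, "fingers": 0.45}, {"tx": 0, "ty": 0, "tz": 0, "twist": 0, "fingers": 0.45}, {"tx": 0, "ty": 0, "tz": 0, "twist": 0, "fingers": 0.3}, {"tx": 0, "ty": 0, "tz": 0, "twist": 0, "fingers": 0.2}, {"tx": 0, "ty": 0, "tz": 0, "twist": 0, "fingers": 0.1}, {"tx": 0, "ty": 0, "tz": 0, "twist": 0, "fingers": 0}, {"tx": 0, "ty": 0, "tz": 0, "twist": 0, "fingers": 0}])

```text
clock: 6.8
eef_pos: [569.2, 152.9, 60.4]
tool_rot: [3.141, 0.0, -3.066]
force: [-0.1, -0.6, 3.1]
width: 13.1
gripper_force: 59.0
```

Call:
carry_out(moves=[{"tx": -0.0146, "ty": -0.0145, "tz": 0, "twist": 0.0078, "fingers": 0}, {"tx": -0.0146, "ty": -0.0145, "tz": 0, "twist": 0.0078, "fingers": 0}, {"tx": -0.0146, "ty": -0.0145, "tz": 0, "twist": 0.0077, "fingers": 0}, {"tx": 0, "ty": 0, "tz": 0, "twist": 0, "fingers": 0}, {"tx": 0, "ty": 0, "tz": 0, "twist": 0, "fingers": 0}])

```text
clock: 7.42
eef_pos: [582.8, 141.7, 60.4]
tool_rot: [3.14, 0.0, -3.138]
force: [-1.2, 4.3, 5.4]
width: 12.9
gripper_force: 59.2
```

```bash
python3 - <<'E'
from h import *
d=snap('top');e=snap('scene')
b=cv2.resize(e['color'][170:280,250:410],(800,550),interpolation=2)
for i in range(0,160,20): cv2.putText(b,str(250+i),(i*5,8),0,.3,(0,255,255))
for i in range(0,110,10): cv2.putText(b,str(170+i),(0,i*5+8),0,.3,(0,255,255))
cv2.imwrite('pics/s5.png',b)
E
```

```text
(no output)
```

View pics/s5.png

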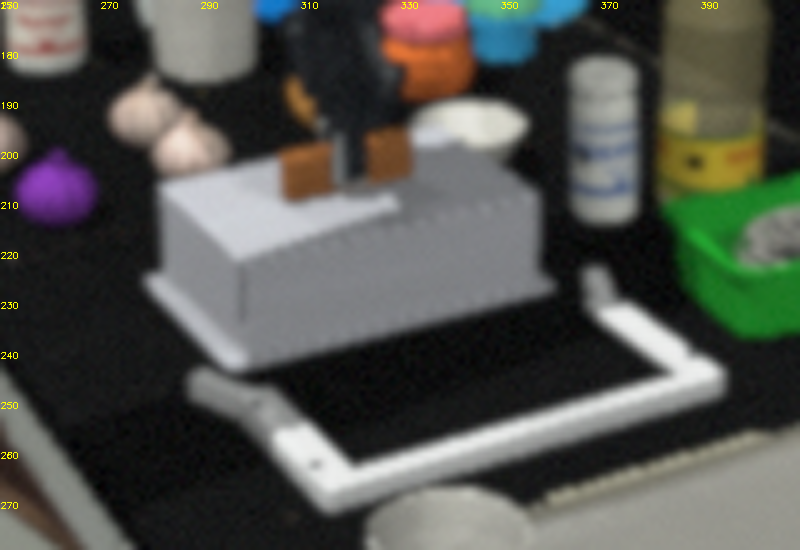

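```bash
python3 - <<'E'
from h import *
e=snap('scene')
for n,x,y,z in [('footL',242,368,3),('footR',555,288,3),('in dock L back',350,466,15),('in dock R back',672,376,15),('lipL start',275,437,15),('lipR start',597,315,15)]:
    print(n,cast(e,250+x/5,170+y/5,z).round(1))
E
```

```text
footL [482.1  75.2   3. ]
footR [700.   75.4   3. ]
in dock L back [480.9 -70.6  15. ]
in dock R back [688.3 -71.2  15. ]
lipL start [458.  -24.2  15. ]
lipR start [691.   12.8  15. ]
```

Call:
carry_out(moves=[{"tx": 0, "ty": -0.03, "tz": 0, "twist": 0, "fingers": 0}, {"tx": 0, "ty": -0.03, "tz": 0, "twist": 0, "fingers": 0}, {"tx": 0, "ty": -0.03, "tz": 0, "twist": 0, "fingers": 0}, {"tx": 0, "ty": -0.03, "tz": 0, "twist": 0, "fingers": 0}, {"tx": 0, "ty": -0.03, "tz": 0, "twist": 0, "fingers": 0}])

```text
clock: 8.2
eef_pos: [583.6, 96.2, 60.4]
tool_rot: [3.14, 0.002, -3.138]
force: [0.5, 6.0, 4.8]
width: 13.0
gripper_force: 59.1
```

Call:
carry_out(moves=[{"tx": 0, "ty": -0.03, "tz": 0, "twist": 0, "fingers": 0}, {"tx": 0, "ty": -0.03, "tz": 0, "twist": 0, "fingers": 0}, {"tx": 0, "ty": -0.03, "tz": 0, "twist": 0, "fingers": 0}])

```text
clock: 8.57
eef_pos: [583.7, 69.2, 60.4]
tool_rot: [3.14, 0.002, -3.138]
force: [-0.5, 5.7, 4.7]
width: 13.4
gripper_force: 59.2
```

Call:
carry_out(moves=[{"tx": 0, "ty": -0.03, "tz": 0, "twist": 0, "fingers": 0}, {"tx": 0, "ty": -0.03, "tz": 0, "twist": 0, "fingers": 0}, {"tx": 0, "ty": -0.03, "tz": 0, "twist": 0, "fingers": 0}, {"tx": 0, "ty": -0.03, "tz": 0, "twist": 0, "fingers": 0}, {"tx": 0, "ty": -0.03, "tz": 0, "twist": 0, "fingers": 0}, {"tx": 0, "ty": -0.03, "tz": 0, "twist": 0, "fingers": 0}])

```text
clock: 9.32
eef_pos: [583.7, 15.3, 60.4]
tool_rot: [3.14, 0.001, -3.138]
force: [-0.2, 5.9, 5.5]
width: 13.1
gripper_force: 59.2
```

Call:
carry_out(moves=[{"tx": 0, "ty": -0.02, "tz": 0, "twist": 0, "fingers": 0}, {"tx": 0, "ty": -0.02, "tz": 0, "twist": 0, "fingers": 0}, {"tx": 0, "ty": -0.01, "tz": 0, "twist": 0, "fingers": 0}, {"tx": 0, "ty": 0, "tz": 0, "twist": 0, "fingers": 0}])

```text
clock: 9.82
eef_pos: [583.7, -0.4, 60.4]
tool_rot: [3.141, 0.001, -3.139]
force: [0.5, 4.1, 4.4]
width: 12.8
gripper_force: 59.2
```

Push slowly until the stop is felt.

Call:
carry_out(moves=[{"tx": 0, "ty": -0.01, "tz": 0, "twist": 0, "fingers": 0}, {"tx": 0, "ty": -0.005, "tz": 0, "twist": 0, "fingers": 0}, {"tx": 0, "ty": 0, "tz": 0, "twist": 0, "fingers": 0}])

```text
clock: 10.2
eef_pos: [583.7, -4.4, 60.4]
tool_rot: [3.14, 0.001, -3.138]
force: [0.6, 5.5, 5.7]
width: 12.9
gripper_force: 59.2
```

Call:
carry_out(moves=[{"tx": 0, "ty": -0.008, "tz": 0, "twist": 0, "fingers": 0}, {"tx": 0, "ty": 0, "tz": 0, "twist": 0, "fingers": 0}])

```text
clock: 10.45
eef_pos: [583.5, -5.9, 60.4]
tool_rot: [3.14, 0.001, -3.137]
force: [-0.2, 6.0, 5.7]
width: 13.0
gripper_force: 59.4
```

Call:
carry_out(moves=[{"tx": 0, "ty": -0.007, "tz": 0, "twist": 0, "fingers": 0}, {"tx": 0, "ty": 0, "tz": 0, "twist": 0, "fingers": 0}])

```text
clock: 10.7
eef_pos: [583.3, -6.5, 60.6]
tool_rot: [3.138, 0.001, -3.136]
force: [-0.6, 8.6, 7.1]
width: 12.9
gripper_force: 59.7
```

Call:
carry_out(moves=[{"tx": 0, "ty": -0.007, "tz": 0, "twist": 0, "fingers": 0}, {"tx": 0, "ty": 0, "tz": 0, "twist": 0, "fingers": 0}])

```text
clock: 10.95
eef_pos: [583.1, -7.1, 60.7]
tool_rot: [3.137, 0.0, -3.135]
force: [-1.2, 11.0, 8.8]
width: 13.1
gripper_force: 60.0
```

Call:
carry_out(moves=[{"tx": 0, "ty": -0.009, "tz": 0, "twist": 0, "fingers": 0}, {"tx": 0, "ty": 0, "tz": 0, "twist": 0, "fingers": 0}, {"tx": 0, "ty": 0, "tz": 0, "twist": 0, "fingers": 0}])

```text
clock: 11.32
eef_pos: [583.0, -8.3, 60.9]
tool_rot: [3.135, 0.0, -3.134]
force: [-2.4, 14.5, 10.9]
width: 13.0
gripper_force: 60.3
```

```bash
python3 - <<'E'
from h import *
e=snap('scene')
b=cv2.resize(e['color'][170:280,250:410],(800,550),interpolation=2)
cv2.imwrite('pics/s6.png',b)
E
```

```text
(no output)
```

View pics/s6.png

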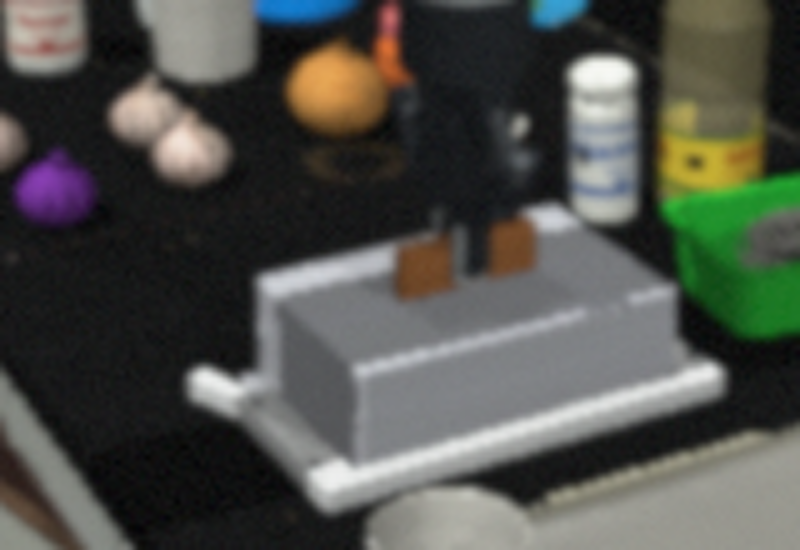

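Call:
carry_out(moves=[{"tx": 0, "ty": 0.01, "tz": 0, "twist": 0, "fingers": 0}, {"tx": 0, "ty": 0.007, "tz": 0, "twist": 0, "fingers": 0}, {"tx": 0, "ty": 0, "tz": -0.02, "twist": 0, "fingers": 0}, {"tx": 0, "ty": 0, "tz": -0.02, "twist": 0, "fingers": 0}, {"tx": 0, "ty": 0, "tz": -0.02, "twist": 0, "fingers": 0}, {"tx": 0, "ty": 0, "tz": 0, "twist": 0, "fingers": 0}])

```text
clock: 12.12
eef_pos: [581.8, -8.2, 77.3]
tool_rot: [3.14, -0.003, -3.138]
force: [0.1, 6.3, -2.4]
width: 13.2
gripper_force: 58.9
```

Call:
carry_out(moves=[{"tx": 0, "ty": 0, "tz": -0.02, "twist": 0, "fingers": 0}, {"tx": 0, "ty": 0, "tz": -0.02, "twist": 0, "fingers": 0}, {"tx": 0, "ty": 0, "tz": -0.02, "twist": 0, "fingers": 0}, {"tx": 0, "ty": 0, "tz": -0.02, "twist": 0, "fingers": 0}, {"tx": 0, "ty": 0, "tz": -0.02, "twist": 0, "fingers": 0}, {"tx": 0, "ty": 0, "tz": -0.02, "twist": 0, "fingers": 0}, {"tx": 0, "ty": 0, "tz": -0.04, "twist": 0, "fingers": 0}, {"tx": 0, "ty": 0, "tz": 0, "twist": 0, "fingers": 0}])

```text
clock: 13.12
eef_pos: [584.3, -10.1, 127.5]
tool_rot: [-3.141, 0.003, -3.14]
force: [0.1, -0.1, -1.8]
width: 13.1
gripper_force: 59.0
```

```bash
python3 - <<'E'
from h import *
e=snap('scene');d=snap('top')
b=cv2.resize(e['color'][130:280,240:420],(720,600),interpolation=2)
cv2.imwrite('pics/s7.png',b)
E
```

```text
(no output)
```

View pics/s7.png

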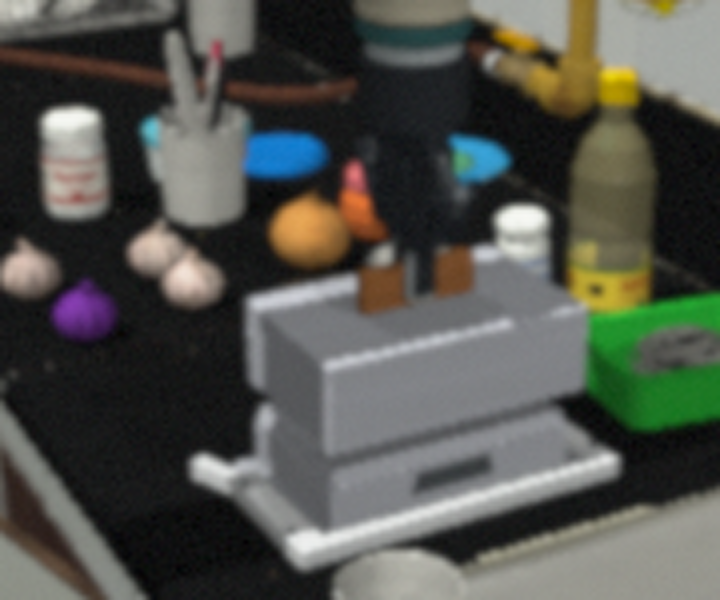

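Call:
carry_out(moves=[{"tx": 0.006, "ty": 0.08, "tz": 0, "twist": 0, "fingers": 0}, {"tx": 0.006, "ty": 0.1, "tz": 0, "twist": 0, "fingers": 0}, {"tx": 0.006, "ty": 0.12, "tz": 0, "twist": 0, "fingers": 0}, {"tx": 0.006, "ty": 0.12, "tz": 0, "twist": 0, "fingers": 0}, {"tx": 0.006, "ty": 0.1, "tz": 0, "twist": 0, "fingers": 0}, {"tx": 0, "ty": 0.063, "tz": 0, "twist": 0, "fingers": 0}, {"tx": 0, "ty": 0, "tz": 0.08, "twist": 0, "fingers": 0}, {"tx": 0, "ty": 0, "tz": 0.08, "twist": 0, "fingers": 0}, {"tx": 0, "ty": 0, "tz": 0.05, "twist": 0, "fingers": 0}, {"tx": 0, "ty": 0, "tz": 0.02, "twist": 0, "fingers": 0}, {"tx": 0, "ty": 0, "tz": 0, "twist": 0, "fingers": 0}, {"tx": 0, "ty": 0, "tz": 0, "twist": 0, "fingers": 0}])

```text
clock: 14.72
eef_pos: [574.5, 165.5, 57.9]
tool_rot: [3.141, 0.001, -3.139]
force: [0.3, -0.5, -1.0]
width: 13.0
gripper_force: 59.0
```

Call:
carry_out(moves=[{"tx": 0, "ty": 0, "tz": 0.008, "twist": 0, "fingers": 0}, {"tx": 0, "ty": 0, "tz": 0.006, "twist": 0, "fingers": 0}, {"tx": 0, "ty": 0, "tz": 0, "twist": 0, "fingers": 0}])

```text
clock: 15.1
eef_pos: [574.2, 165.6, 54.4]
tool_rot: [3.141, 0.001, -3.139]
force: [-2.2, -0.6, 7.5]
width: 12.9
gripper_force: 60.4
```

Call:
carry_out(moves=[{"tx": 0, "ty": 0, "tz": 0, "twist": 0, "fingers": 0.3}, {"tx": 0, "ty": 0, "tz": 0, "twist": 0, "fingers": 0.5}, {"tx": 0, "ty": 0, "tz": 0, "twist": 0, "fingers": 0.5}, {"tx": 0, "ty": 0, "tz": -0.05, "twist": 0, "fingers": 0.5}, {"tx": 0, "ty": 0, "tz": -0.08, "twist": 0, "fingers": 0.5}, {"tx": 0, "ty": 0, "tz": -0.12, "twist": 0, "fingers": 1}, {"tx": 0, "ty": 0, "tz": -0.12, "twist": 0, "fingers": 1}, {"tx": 0, "ty": 0, "tz": -0.08, "twist": 0, "fingers": 1}, {"tx": 0, "ty": 0, "tz": 0, "twist": 0, "fingers": 1}])

```text
clock: 16.23
eef_pos: [575.4, 165.9, 190.8]
tool_rot: [3.14, 0.005, -3.139]
force: [-0.2, 0.4, -0.1]
width: 85.5
gripper_force: 0.0
```

```bash
python3 - <<'E'
from h import *
d=snap('top')
c=cv2.resize(d['color'][130:260,200:400],(800,520),interpolation=2)
for i in range(0,200,20): cv2.putText(c,str(200+i),(i*4,8),0,.3,(0,255,255))
for i in range(0,130,20): cv2.putText(c,str(130+i),(0,i*4+8),0,.3,(0,255,255))
cv2.imwrite('pics/t8.png',c)
E
```

```text
(no output)
```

View pics/t8.png

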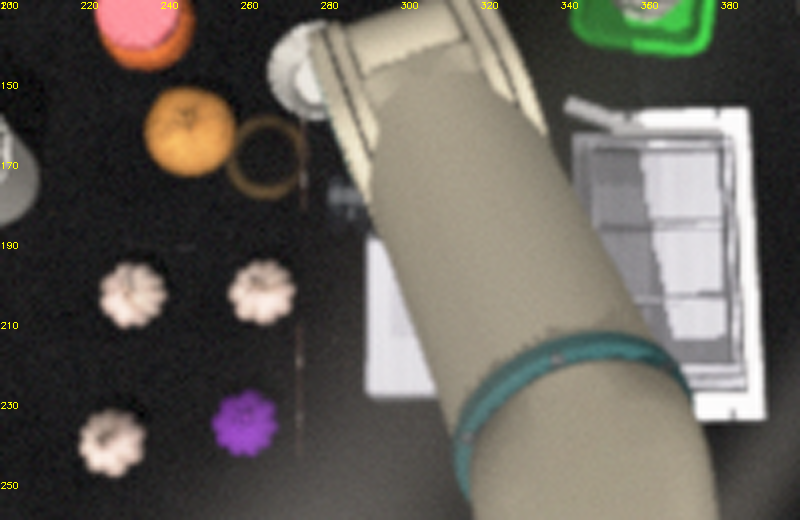

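```bash
cat > bulbs.py <<'E'
from h import *
for _ in range(1):
    d=snap('top');c=d['color']
    m=(c.min(2)>70).astype(np.uint8); m[:,:215]=0;m[:,280:]=0;m[:190]=0;m[256:]=0
    m=cv2.morphologyEx(m,cv2.MORPH_OPEN,np.ones((3,3),np.uint8))
    n,l,s,ce=cv2.connectedComponentsWithStats(m)
    for i in range(1,n):
        if s[i,4]>60: 
            x,y,w,h=s[i,:4];u,v=x+w/2-.5,y+h/2-.5
            print(s[i],ce[i].round(1),cast(d,*ce[i],26).round(1),c[l==i].mean(0).round())
E
python3 bulbs.py
```

```text
[225 196  16  16 205] [232.4 203.3] [558.2 424.2  26. ] [156. 168. 189.]
[257 196  17  15 202] [265.  202.9] [558.7 318.6  26. ] [158. 169. 189.]
[220 233  16  16 207] [227.4 240.5] [438.5 435.7  26. ] [151. 162. 181.]
```

Call:
carry_out(moves=[{"tx": 0.014, "ty": 0.127, "tz": 0, "twist": 0, "fingers": 1}, {"tx": 0.014, "ty": 0.127, "tz": 0, "twist": 0, "fingers": 1}, {"tx": 0.014, "ty": 0.127, "tz": 0, "twist": 0, "fingers": 1}, {"tx": 0.014, "ty": 0.127, "tz": 0, "twist": 0, "fingers": 1}, {"tx": 0, "ty": 0, "tz": 0.15, "twist": 0, "fingers": 1}, {"tx": 0, "ty": 0, "tz": 0.15, "twist": 0, "fingers": 1}, {"tx": 0, "ty": 0, "tz": 0.12, "twist": 0, "fingers": 1}, {"tx": 0, "ty": 0, "tz": 0, "twist": 0, "fingers": 0.82}, {"tx": 0, "ty": 0, "tz": 0, "twist": 0, "fingers": 0.82}])

```text
clock: 17.45
eef_pos: [557.0, 318.0, 62.5]
tool_rot: [3.141, 0.001, -3.139]
force: [0.3, -0.2, -0.3]
width: 69.6
gripper_force: 0.0
```

```bash
python3 - <<'E'
from h import *
e=snap('scene');p=ctrl.read_state()['eef_pos'];print(p)
b=cv2.resize(e['color'][140:240,230:350],(720,600),interpolation=2)
u=(np.array(proj(e,p))-[230,140])*6; cv2.circle(b,tuple(int(v) for v in u),5,(0,0,255),1)
cv2.imwrite('pics/s9.png',b)
E
```

```text
[557.5129069  318.33042771  63.22796232]
```

View pics/s9.png

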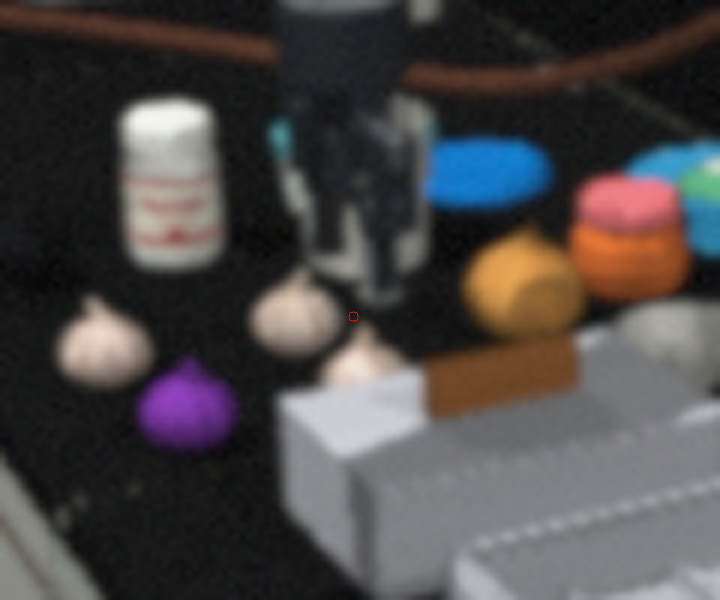

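```bash
python3 - <<'E'
from h import *
e=snap('scene')
a=cast(e,293.3,190.5,50);b=cast(e,293.3,190.5,150);t=(280-a[1])/(b[1]-a[1]);print(a+t*(b-a))
E
```

```text
[558.16772863 280.          85.08026716]
```

Call:
carry_out(moves=[{"tx": -0.004, "ty": 0, "tz": 0.1, "twist": 0, "fingers": 0.82}, {"tx": 0, "ty": 0, "tz": 0.1, "twist": 0, "fingers": 0.82}, {"tx": 0, "ty": 0, "tz": 0.04, "twist": 0, "fingers": 0.82}, {"tx": 0, "ty": 0, "tz": 0, "twist": 0, "fingers": 0.72}, {"tx": 0, "ty": 0, "tz": 0, "twist": 0, "fingers": 0.66}, {"tx": 0, "ty": 0, "tz": 0, "twist": 0, "fingers": 0.66}, {"tx": 0, "ty": 0, "tz": 0, "twist": 0, "fingers": 0.64}, {"tx": 0, "ty": 0, "tz": 0, "twist": 0, "fingers": 0.64}])

```text
clock: 18.55
eef_pos: [557.9, 317.9, -9.8]
tool_rot: [3.141, 0.0, -3.139]
force: [0.1, -0.1, 0.4]
width: 54.9
gripper_force: 0.0
```

Call:
carry_out(moves=[{"tx": 0, "ty": 0, "tz": 0, "twist": 0, "fingers": 0.62}, {"tx": 0, "ty": 0, "tz": 0, "twist": 0, "fingers": 0.62}])

```text
clock: 18.8
eef_pos: [557.7, 317.8, -10.1]
tool_rot: [3.142, -0.0, -3.139]
force: [-0.7, 0.7, -0.1]
width: 53.1
gripper_force: 0.0
```

Call:
carry_out(moves=[{"tx": 0, "ty": 0, "tz": 0, "twist": 0, "fingers": 0.605}, {"tx": 0, "ty": 0, "tz": 0, "twist": 0, "fingers": 0.605}])

```text
clock: 19.05
eef_pos: [557.8, 317.8, -10.1]
tool_rot: [3.141, 0.0, -3.139]
force: [0.4, 0.9, 1.2]
width: 51.7
gripper_force: 0.5
```

Call:
carry_out(moves=[{"tx": 0, "ty": 0, "tz": 0, "twist": 0, "fingers": 0.595}, {"tx": 0, "ty": 0, "tz": 0, "twist": 0, "fingers": 0.595}, {"tx": 0, "ty": 0, "tz": 0, "twist": 0, "fingers": 0.595}])

```text
clock: 19.42
eef_pos: [557.8, 317.9, -10.0]
tool_rot: [3.141, 0.0, -3.139]
force: [-0.4, -0.1, 3.0]
width: 50.7
gripper_force: 5.5
```

Call:
carry_out(moves=[{"tx": 0, "ty": 0, "tz": 0, "twist": 0, "fingers": 0.588}, {"tx": 0, "ty": 0, "tz": 0, "twist": 0, "fingers": 0.588}])

```text
clock: 19.68
eef_pos: [557.8, 317.9, -9.9]
tool_rot: [3.141, 0.0, -3.139]
force: [-0.7, 0.2, 4.7]
width: 50.5
gripper_force: 11.8
```

Call:
carry_out(moves=[{"tx": 0, "ty": 0, "tz": 0, "twist": 0, "fingers": 0.594}, {"tx": 0, "ty": 0, "tz": 0, "twist": 0, "fingers": 0.594}])

```text
clock: 19.92
eef_pos: [557.8, 317.9, -10.0]
tool_rot: [3.141, 0.0, -3.139]
force: [-1.6, 0.4, 4.8]
width: 51.1
gripper_force: 7.5
```

Call:
carry_out(moves=[{"tx": 0, "ty": 0, "tz": -0.03, "twist": 0, "fingers": 0.594}, {"tx": 0, "ty": 0, "tz": -0.05, "twist": 0, "fingers": 0.594}, {"tx": 0, "ty": 0, "tz": 0, "twist": 0, "fingers": 0.594}])

```text
clock: 20.3
eef_pos: [559.1, 318.3, 15.6]
tool_rot: [3.14, 0.003, -3.139]
force: [1.3, -0.2, -1.2]
width: 50.8
gripper_force: 7.3
```

```bash
python3 - <<'E'
from h import *
d=snap('top')
for y in(226,297): print('rib',cast(d,200+690/4,130+y/4,22).round(1))
c=cv2.resize(d['color'][150:240,330:400],(560,720)[:2],interpolation=2)
c=cv2.resize(d['color'][155:235,335:400],(585,600)[:2],interpolation=2) if 0 else cv2.resize(d['color'][155:235,335:400],None,fx=7.5,fy=7.5,interpolation=2)
cv2.imwrite('pics/t10.png',c)
E
```

```text
rib [611.1 -31.3  22. ]
rib [552.5 -29.4  22. ]
```

View pics/t10.png

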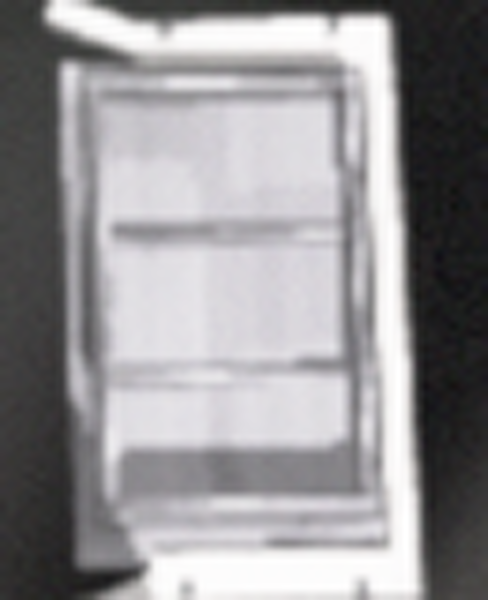

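Call:
carry_out(moves=[{"tx": 0, "ty": 0, "tz": -0.1, "twist": 0, "fingers": 0.594}, {"tx": 0, "ty": 0, "tz": -0.14, "twist": 0, "fingers": 0.594}, {"tx": 0, "ty": 0, "tz": -0.14, "twist": 0, "fingers": 0.594}, {"tx": -0.036, "ty": -0.1, "tz": 0, "twist": 0, "fingers": 0.594}, {"tx": -0.036, "ty": -0.14, "tz": 0, "twist": 0, "fingers": 0.594}, {"tx": -0.036, "ty": -0.14, "tz": 0, "twist": 0, "fingers": 0.594}, {"tx": -0.036, "ty": -0.14, "tz": 0, "twist": 0, "fingers": 0.594}, {"tx": -0.036, "ty": -0.14, "tz": 0, "twist": 0, "fingers": 0.594}, {"tx": -0.036, "ty": -0.14, "tz": 0, "twist": 0, "fingers": 0.594}, {"tx": -0.036, "ty": -0.14, "tz": 0, "twist": 0, "fingers": 0.594}, {"tx": -0.036, "ty": -0.14, "tz": 0, "twist": 0, "fingers": 0.594}, {"tx": 0, "ty": 0, "tz": 0, "twist": 0, "fingers": 0.594}])

```text
clock: 21.85
eef_pos: [645.3, -12.5, 127.5]
tool_rot: [-3.138, -0.0, 3.137]
force: [-0.7, 0.2, -0.5]
width: 50.3
gripper_force: 7.3
```

Call:
carry_out(moves=[{"tx": 0, "ty": 0, "tz": 0.1, "twist": 0, "fingers": 0.594}, {"tx": 0, "ty": 0, "tz": 0, "twist": 0, "fingers": 0.594}])

```text
clock: 22.1
eef_pos: [642.5, -5.1, 95.7]
tool_rot: [3.141, -0.006, -3.138]
force: [-0.3, -0.0, -0.7]
width: 51.1
gripper_force: 7.3
```

Call:
carry_out(moves=[{"tx": -0.004, "ty": 0, "tz": 0.1, "twist": 0, "fingers": 0.594}, {"tx": 0, "ty": 0, "tz": 0.1, "twist": 0, "fingers": 0.594}, {"tx": 0, "ty": 0, "tz": 0.06, "twist": 0, "fingers": 0.594}, {"tx": 0, "ty": 0, "tz": 0.045, "twist": 0, "fingers": 0.594}, {"tx": 0, "ty": 0, "tz": 0, "twist": 0, "fingers": 0.594}, {"tx": 0, "ty": 0, "tz": 0, "twist": 0, "fingers": 0.594}])

```text
clock: 22.85
eef_pos: [647.1, -5.9, 7.3]
tool_rot: [3.142, 0.002, -3.139]
force: [0.6, 0.4, -0.7]
width: 50.9
gripper_force: 7.1
```

Call:
carry_out(moves=[{"tx": 0.004, "ty": 0, "tz": 0.02, "twist": 0, "fingers": 0.594}, {"tx": 0, "ty": 0, "tz": 0.01, "twist": 0, "fingers": 0.594}, {"tx": 0, "ty": 0, "tz": 0, "twist": 0, "fingers": 0.594}])

```text
clock: 23.22
eef_pos: [647.7, -6.0, -1.2]
tool_rot: [3.141, 0.005, -3.139]
force: [2.4, 0.1, 4.9]
width: 50.9
gripper_force: 7.2
```

Call:
carry_out(moves=[{"tx": 0, "ty": 0, "tz": 0, "twist": 0, "fingers": 0.63}, {"tx": 0, "ty": 0, "tz": 0, "twist": 0, "fingers": 0.68}, {"tx": 0, "ty": 0, "tz": 0, "twist": 0, "fingers": 0.68}, {"tx": 0, "ty": 0, "tz": -0.06, "twist": 0, "fingers": 0.68}, {"tx": 0, "ty": 0, "tz": -0.1, "twist": 0, "fingers": 0.68}, {"tx": 0, "ty": 0, "tz": -0.15, "twist": 0, "fingers": 0.82}, {"tx": 0, "ty": 0, "tz": -0.15, "twist": 0, "fingers": 0.82}])

```text
clock: 24.1
eef_pos: [645.0, -6.0, 137.9]
tool_rot: [3.142, 0.001, -3.139]
force: [-0.0, -0.0, 0.0]
width: 69.7
gripper_force: 0.0
```

Call:
carry_out(moves=[{"tx": 0.029, "ty": 0.143, "tz": 0, "twist": 0, "fingers": 0.82}, {"tx": 0.029, "ty": 0.143, "tz": 0, "twist": 0, "fingers": 0.82}, {"tx": 0.029, "ty": 0.143, "tz": 0, "twist": 0, "fingers": 0.82}, {"tx": 0.029, "ty": 0.143, "tz": 0, "twist": 0, "fingers": 0.82}, {"tx": 0.029, "ty": 0.143, "tz": 0, "twist": 0, "fingers": 0.82}, {"tx": 0.029, "ty": 0.143, "tz": 0, "twist": 0, "fingers": 0.82}, {"tx": 0.029, "ty": 0.143, "tz": 0, "twist": 0, "fingers": 0.82}, {"tx": 0.029, "ty": 0.143, "tz": 0, "twist": 0, "fingers": 0.82}, {"tx": 0.029, "ty": 0.143, "tz": 0, "twist": 0, "fingers": 0.82}, {"tx": 0.029, "ty": 0.143, "tz": 0, "twist": 0, "fingers": 0.82}, {"tx": 0, "ty": 0, "tz": 0, "twist": 0, "fingers": 0.82}, {"tx": 0, "ty": 0, "tz": 0, "twist": 0, "fingers": 0.82}])

```text
clock: 25.6
eef_pos: [557.2, 422.2, 136.2]
tool_rot: [-3.141, 0.001, -3.139]
force: [-0.1, 0.1, 0.0]
width: 70.4
gripper_force: 0.0
```

```bash
python3 - <<'E'
from h import *
d=snap('top');c=d['color']
a=cv2.resize(c[155:255,205:305],(400,400),interpolation=2);b=cv2.resize(c[155:235,335:400],(325,400),interpolation=2)
cv2.imwrite('pics/t11.png',np.hstack([a,b]))
E
python3 bulbs.py
```

```text
[215 190  26  23 394] [225.5 203.2] [558.5 446.8  26. ] [114. 127. 138.]
[ 215  217   44   39 1339] [232.4 238.3] [445.6 419.9  26. ] [115. 131. 139.]
```

View pics/t11.png

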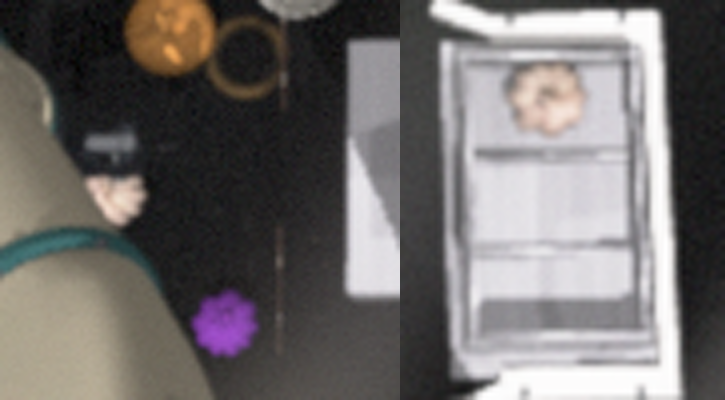

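Call:
carry_out(moves=[{"tx": -0.003, "ty": 0.006, "tz": 0.13, "twist": 0, "fingers": 0.82}, {"tx": 0, "ty": 0, "tz": 0.13, "twist": 0, "fingers": 0.82}, {"tx": 0, "ty": 0, "tz": 0.12, "twist": 0, "fingers": 0.82}, {"tx": 0, "ty": 0, "tz": 0.08, "twist": 0, "fingers": 0.82}, {"tx": 0, "ty": 0, "tz": 0.027, "twist": 0, "fingers": 0.82}, {"tx": 0, "ty": 0, "tz": 0, "twist": 0, "fingers": 0.72}, {"tx": 0, "ty": 0, "tz": 0, "twist": 0, "fingers": 0.66}, {"tx": 0, "ty": 0, "tz": 0, "twist": 0, "fingers": 0.63}, {"tx": 0, "ty": 0, "tz": 0, "twist": 0, "fingers": 0.63}])

```text
clock: 26.82
eef_pos: [558.1, 424.9, -9.9]
tool_rot: [3.141, 0.001, -3.139]
force: [0.1, -0.6, -0.6]
width: 54.0
gripper_force: 0.0
```

Call:
carry_out(moves=[{"tx": 0, "ty": 0, "tz": 0, "twist": 0, "fingers": 0.615}, {"tx": 0, "ty": 0, "tz": 0, "twist": 0, "fingers": 0.605}, {"tx": 0, "ty": 0, "tz": 0, "twist": 0, "fingers": 0.605}])

```text
clock: 27.2
eef_pos: [557.8, 424.6, -10.7]
tool_rot: [3.142, -0.0, -3.139]
force: [-1.1, 0.1, 0.1]
width: 51.7
gripper_force: 0.1
```

Call:
carry_out(moves=[{"tx": 0, "ty": 0, "tz": 0, "twist": 0, "fingers": 0.597}, {"tx": 0, "ty": 0, "tz": 0, "twist": 0, "fingers": 0.594}, {"tx": 0, "ty": 0, "tz": 0, "twist": 0, "fingers": 0.594}])

```text
clock: 27.58
eef_pos: [557.8, 424.6, -10.6]
tool_rot: [3.142, -0.0, -3.139]
force: [-0.6, -0.4, 0.2]
width: 50.7
gripper_force: 4.2
```

Call:
carry_out(moves=[{"tx": 0, "ty": 0, "tz": 0, "twist": 0, "fingers": 0.591}, {"tx": 0, "ty": 0, "tz": 0, "twist": 0, "fingers": 0.591}, {"tx": 0, "ty": 0, "tz": -0.03, "twist": 0, "fingers": 0.591}, {"tx": 0, "ty": 0, "tz": -0.07, "twist": 0, "fingers": 0.591}, {"tx": 0, "ty": 0, "tz": 0, "twist": 0, "fingers": 0.591}])

```text
clock: 28.2
eef_pos: [559.7, 426.1, 22.3]
tool_rot: [3.138, 0.004, -3.139]
force: [-0.4, 0.0, -0.2]
width: 50.6
gripper_force: 7.0
```

Call:
carry_out(moves=[{"tx": 0, "ty": 0, "tz": -0.18, "twist": 0, "fingers": 0.591}, {"tx": 0, "ty": -0.04, "tz": -0.18, "twist": 0, "fingers": 0.591}, {"tx": -0.0083, "ty": -0.1395, "tz": 0, "twist": 0, "fingers": 0.591}, {"tx": -0.0083, "ty": -0.1395, "tz": 0, "twist": 0, "fingers": 0.591}, {"tx": -0.0083, "ty": -0.1395, "tz": 0, "twist": 0, "fingers": 0.591}, {"tx": -0.0083, "ty": -0.1395, "tz": 0, "twist": 0, "fingers": 0.591}, {"tx": -0.0083, "ty": -0.1395, "tz": 0, "twist": 0, "fingers": 0.591}, {"tx": -0.0083, "ty": -0.1395, "tz": 0, "twist": 0, "fingers": 0.591}, {"tx": -0.0083, "ty": -0.1395, "tz": 0, "twist": 0, "fingers": 0.591}, {"tx": -0.0083, "ty": -0.1395, "tz": 0, "twist": 0, "fingers": 0.591}, {"tx": -0.0083, "ty": -0.1395, "tz": 0, "twist": 0, "fingers": 0.591}, {"tx": -0.0083, "ty": -0.1395, "tz": 0, "twist": 0, "fingers": 0.591}])

```text
clock: 29.7
eef_pos: [583.9, -7.2, 127.6]
tool_rot: [3.142, 0.001, -3.139]
force: [0.7, 0.3, 0.2]
width: 50.9
gripper_force: 7.0
```

Call:
carry_out(moves=[{"tx": 0, "ty": 0, "tz": 0.05, "twist": 0, "fingers": 0.591}, {"tx": 0, "ty": 0, "tz": 0, "twist": 0, "fingers": 0.591}, {"tx": 0, "ty": 0, "tz": 0, "twist": 0, "fingers": 0.591}])

```text
clock: 30.08
eef_pos: [583.8, -4.0, 112.4]
tool_rot: [3.141, -0.0, -3.137]
force: [0.3, 0.1, 0.4]
width: 50.5
gripper_force: 7.0
```

Call:
carry_out(moves=[{"tx": 0.002, "ty": -0.006, "tz": 0.1, "twist": 0, "fingers": 0.591}, {"tx": 0, "ty": 0, "tz": 0.1, "twist": 0, "fingers": 0.591}, {"tx": 0, "ty": 0, "tz": 0.08, "twist": 0, "fingers": 0.591}, {"tx": 0, "ty": 0, "tz": 0.06, "twist": 0, "fingers": 0.591}, {"tx": 0, "ty": 0, "tz": 0.03, "twist": 0, "fingers": 0.591}, {"tx": 0, "ty": 0, "tz": 0, "twist": 0, "fingers": 0.591}, {"tx": 0, "ty": 0, "tz": 0, "twist": 0, "fingers": 0.591}])

```text
clock: 30.95
eef_pos: [583.9, -7.6, 2.1]
tool_rot: [3.142, 0.001, -3.139]
force: [0.2, -0.2, 0.0]
width: 50.6
gripper_force: 7.0
```

Call:
carry_out(moves=[{"tx": 0, "ty": 0, "tz": 0.014, "twist": 0, "fingers": 0.591}, {"tx": 0, "ty": 0, "tz": 0, "twist": 0, "fingers": 0.61}, {"tx": 0, "ty": 0, "tz": 0, "twist": 0, "fingers": 0.64}, {"tx": 0, "ty": 0, "tz": 0, "twist": 0, "fingers": 0.68}, {"tx": 0, "ty": 0, "tz": 0, "twist": 0, "fingers": 0.68}, {"tx": 0, "ty": 0, "tz": -0.06, "twist": 0, "fingers": 0.68}, {"tx": 0, "ty": 0, "tz": -0.1, "twist": 0, "fingers": 0.68}, {"tx": 0, "ty": 0, "tz": -0.15, "twist": 0, "fingers": 0.82}, {"tx": 0, "ty": 0, "tz": -0.15, "twist": 0, "fingers": 0.82}, {"tx": 0, "ty": 0, "tz": 0, "twist": 0, "fingers": 0.82}])

```text
clock: 32.2
eef_pos: [586.3, -7.6, 140.1]
tool_rot: [3.141, 0.009, -3.139]
force: [0.1, 0.5, -0.1]
width: 70.1
gripper_force: 0.0
```

```bash
python3 bulbs.py
```

```text
[220 233  16  16 207] [227.2 240.4] [439.1 436.4  26. ] [148. 158. 178.]
[267 242  13  14 111] [274.8 250.2] [407.2 284.6  26. ] [78. 80. 83.]
```

Call:
carry_out(moves=[{"tx": 0.0484, "ty": 0.1478, "tz": 0, "twist": 0, "fingers": 0.82}, {"tx": 0.0484, "ty": 0.1478, "tz": 0, "twist": 0, "fingers": 0.82}, {"tx": 0.0484, "ty": 0.1478, "tz": 0, "twist": 0, "fingers": 0.82}, {"tx": 0.0484, "ty": 0.1478, "tz": 0, "twist": 0, "fingers": 0.82}, {"tx": 0.0484, "ty": 0.1478, "tz": 0, "twist": 0, "fingers": 0.82}, {"tx": 0.0484, "ty": 0.1478, "tz": 0, "twist": 0, "fingers": 0.82}, {"tx": 0.0484, "ty": 0.1478, "tz": 0, "twist": 0, "fingers": 0.82}, {"tx": 0.0484, "ty": 0.1478, "tz": 0, "twist": 0, "fingers": 0.82}, {"tx": 0.0484, "ty": 0.1478, "tz": 0, "twist": 0, "fingers": 0.82}, {"tx": 0.0484, "ty": 0.1478, "tz": 0, "twist": 0, "fingers": 0.82}, {"tx": 0, "ty": 0, "tz": 0, "twist": 0, "fingers": 0.82}, {"tx": 0, "ty": 0, "tz": 0, "twist": 0, "fingers": 0.82}])

```text
clock: 33.75
eef_pos: [436.4, 434.1, 134.1]
tool_rot: [-3.139, -0.001, -3.139]
force: [0.4, -0.7, -0.2]
width: 69.5
gripper_force: 0.0
```

```bash
python3 - <<'E'
from h import *
e=snap('scene');c=e['color'];u,v=proj(e,(438.7,436,26));print(u,v)
m=(c.min(2)>75).astype(np.uint8);k=np.zeros_like(m);k[int(v)-14:int(v)+14,int(u)-16:int(u)+16]=1;m&=k
n,l,s,ce=cv2.connectedComponentsWithStats(m)
for i in range(1,n):
    if s[i,4]>20: print(s[i],ce[i],c[l==i].mean(0))
# pink blobs in tin, top
d=snap('top');h=d['color'].astype(int)
m=((h[...,2]-h[...,0])>18).astype(np.uint8);m[:,:340]=0;m[:,392:]=0;m[:160]=0;m[235:]=0
n,l,s,ce=cv2.connectedComponentsWithStats(m)
for i in range(1,n):
    if s[i,4]>20: print('tin',s[i],cast(d,*ce[i],32).round(1))
E
```

```text
246.0152684399771 197.40792198040583
[240 190  15  14 146] [246.60958904 197.0890411 ] [140.81506849 151.57534247 169.23287671]
tin [357 168  15  14 164] [650.4  -3.7  32. ]
tin [358 187  15  15 166] [583.8  -5.1  32. ]
```

Call:
carry_out(moves=[{"tx": -0.005, "ty": 0.005, "tz": 0.13, "twist": 0, "fingers": 0.82}, {"tx": 0, "ty": 0, "tz": 0.13, "twist": 0, "fingers": 0.82}, {"tx": 0, "ty": 0, "tz": 0.12, "twist": 0, "fingers": 0.82}, {"tx": 0, "ty": 0, "tz": 0.08, "twist": 0, "fingers": 0.82}, {"tx": 0, "ty": 0, "tz": 0.022, "twist": 0, "fingers": 0.82}, {"tx": 0, "ty": 0, "tz": 0, "twist": 0, "fingers": 0.72}, {"tx": 0, "ty": 0, "tz": 0, "twist": 0, "fingers": 0.66}, {"tx": 0, "ty": 0, "tz": 0, "twist": 0, "fingers": 0.63}, {"tx": 0, "ty": 0, "tz": 0, "twist": 0, "fingers": 0.63}])

```text
clock: 34.98
eef_pos: [438.6, 437.2, -8.8]
tool_rot: [3.141, 0.001, -3.139]
force: [1.0, -0.4, -0.6]
width: 53.9
gripper_force: 0.0
```

Call:
carry_out(moves=[{"tx": 0, "ty": 0, "tz": 0, "twist": 0, "fingers": 0.615}, {"tx": 0, "ty": 0, "tz": 0, "twist": 0, "fingers": 0.605}, {"tx": 0, "ty": 0, "tz": 0, "twist": 0, "fingers": 0.597}, {"tx": 0, "ty": 0, "tz": 0, "twist": 0, "fingers": 0.597}])

```text
clock: 35.48
eef_pos: [438.4, 436.8, -9.5]
tool_rot: [-3.141, -0.0, -3.139]
force: [-0.2, -1.2, -0.3]
width: 51.0
gripper_force: 0.1
```

Call:
carry_out(moves=[{"tx": 0, "ty": 0, "tz": 0, "twist": 0, "fingers": 0.591}, {"tx": 0, "ty": 0, "tz": 0, "twist": 0, "fingers": 0.588}, {"tx": 0, "ty": 0, "tz": 0, "twist": 0, "fingers": 0.588}])

```text
clock: 35.85
eef_pos: [438.3, 436.9, -9.5]
tool_rot: [-3.142, -0.0, -3.139]
force: [-0.6, 0.0, 0.3]
width: 50.0
gripper_force: 0.8
```

Call:
carry_out(moves=[{"tx": 0, "ty": 0, "tz": 0, "twist": 0, "fingers": 0.582}, {"tx": 0, "ty": 0, "tz": 0, "twist": 0, "fingers": 0.582}, {"tx": 0, "ty": 0, "tz": 0, "twist": 0, "fingers": 0.582}])

```text
clock: 36.22
eef_pos: [438.3, 436.8, -9.4]
tool_rot: [-3.142, -0.0, -3.139]
force: [0.2, -1.2, 1.7]
width: 49.6
gripper_force: 4.3
```

Call:
carry_out(moves=[{"tx": 0, "ty": 0, "tz": 0, "twist": 0, "fingers": 0.579}, {"tx": 0, "ty": 0, "tz": 0, "twist": 0, "fingers": 0.579}, {"tx": 0, "ty": 0, "tz": -0.03, "twist": 0, "fingers": 0.579}, {"tx": 0, "ty": 0, "tz": -0.07, "twist": 0, "fingers": 0.579}, {"tx": 0, "ty": 0, "tz": 0, "twist": 0, "fingers": 0.579}])

```text
clock: 36.85
eef_pos: [439.8, 438.5, 23.0]
tool_rot: [3.138, 0.003, -3.139]
force: [-0.6, 0.3, -0.5]
width: 49.4
gripper_force: 6.9
```

Call:
carry_out(moves=[{"tx": 0, "ty": 0, "tz": -0.18, "twist": 0, "fingers": 0.579}, {"tx": 0, "ty": -0.047, "tz": -0.18, "twist": 0, "fingers": 0.579}, {"tx": -0.0275, "ty": -0.143, "tz": 0, "twist": 0, "fingers": 0.579}, {"tx": -0.0275, "ty": -0.143, "tz": 0, "twist": 0, "fingers": 0.579}, {"tx": -0.0275, "ty": -0.143, "tz": 0, "twist": 0, "fingers": 0.579}, {"tx": -0.0275, "ty": -0.143, "tz": 0, "twist": 0, "fingers": 0.579}, {"tx": -0.0275, "ty": -0.143, "tz": 0, "twist": 0, "fingers": 0.579}, {"tx": -0.0275, "ty": -0.143, "tz": 0, "twist": 0, "fingers": 0.579}, {"tx": -0.0275, "ty": -0.143, "tz": 0, "twist": 0, "fingers": 0.579}, {"tx": -0.0275, "ty": -0.143, "tz": 0, "twist": 0, "fingers": 0.579}, {"tx": -0.0275, "ty": -0.143, "tz": 0, "twist": 0, "fingers": 0.579}, {"tx": -0.0275, "ty": -0.143, "tz": 0, "twist": 0, "fingers": 0.579}])

```text
clock: 38.35
eef_pos: [522.3, -7.4, 128.8]
tool_rot: [3.141, 0.001, -3.139]
force: [0.7, -0.0, 0.2]
width: 49.7
gripper_force: 7.0
```

Call:
carry_out(moves=[{"tx": 0, "ty": 0, "tz": 0.05, "twist": 0, "fingers": 0.579}, {"tx": 0, "ty": 0, "tz": 0, "twist": 0, "fingers": 0.579}, {"tx": 0, "ty": 0, "tz": 0, "twist": 0, "fingers": 0.579}])

```text
clock: 38.72
eef_pos: [521.8, -4.3, 113.6]
tool_rot: [3.141, -0.0, -3.137]
force: [-0.1, -0.1, -0.2]
width: 49.7
gripper_force: 7.0
```

Call:
carry_out(moves=[{"tx": 0.002, "ty": -0.006, "tz": 0.1, "twist": 0, "fingers": 0.579}, {"tx": 0, "ty": 0, "tz": 0.1, "twist": 0, "fingers": 0.579}, {"tx": 0, "ty": 0, "tz": 0.08, "twist": 0, "fingers": 0.579}, {"tx": 0, "ty": 0, "tz": 0.06, "twist": 0, "fingers": 0.579}, {"tx": 0, "ty": 0, "tz": 0.03, "twist": 0, "fingers": 0.579}, {"tx": 0, "ty": 0, "tz": 0, "twist": 0, "fingers": 0.579}, {"tx": 0, "ty": 0, "tz": 0, "twist": 0, "fingers": 0.579}])

```text
clock: 39.6
eef_pos: [522.0, -7.5, 3.2]
tool_rot: [3.141, 0.001, -3.139]
force: [-1.1, -0.3, -0.2]
width: 49.3
gripper_force: 7.0
```

Call:
carry_out(moves=[{"tx": 0, "ty": 0, "tz": 0.014, "twist": 0, "fingers": 0.579}, {"tx": 0, "ty": 0, "tz": 0, "twist": 0, "fingers": 0.6}, {"tx": 0, "ty": 0, "tz": 0, "twist": 0, "fingers": 0.64}, {"tx": 0, "ty": 0, "tz": 0, "twist": 0, "fingers": 0.68}, {"tx": 0, "ty": 0, "tz": 0, "twist": 0, "fingers": 0.68}, {"tx": 0, "ty": 0, "tz": -0.06, "twist": 0, "fingers": 0.68}, {"tx": 0, "ty": 0, "tz": -0.1, "twist": 0, "fingers": 0.68}, {"tx": 0, "ty": 0, "tz": -0.15, "twist": 0, "fingers": 0.6}, {"tx": 0, "ty": 0, "tz": -0.15, "twist": 0, "fingers": 0.5}, {"tx": 0, "ty": 0, "tz": -0.1, "twist": 0, "fingers": 0.5}])

```text
clock: 40.85
eef_pos: [522.1, -7.8, 169.7]
tool_rot: [3.142, 0.004, -3.139]
force: [1.2, -0.3, -0.8]
width: 42.5
gripper_force: 0.0
```

Call:
carry_out(moves=[{"tx": -0.0347, "ty": 0.1156, "tz": 0, "twist": 0, "fingers": 0.45}, {"tx": -0.0347, "ty": 0.1156, "tz": 0, "twist": 0, "fingers": 0.45}, {"tx": -0.0347, "ty": 0.1156, "tz": 0, "twist": 0, "fingers": 0.45}, {"tx": -0.0347, "ty": 0.1156, "tz": 0, "twist": 0, "fingers": 0.45}, {"tx": -0.0347, "ty": 0.1156, "tz": 0, "twist": 0, "fingers": 0.45}, {"tx": 0, "ty": 0, "tz": 0, "twist": 0, "fingers": 0.45}, {"tx": 0, "ty": 0, "tz": 0.1, "twist": 0, "fingers": 0.45}, {"tx": 0, "ty": 0, "tz": 0.05, "twist": 0, "fingers": 0.45}, {"tx": 0, "ty": 0, "tz": 0, "twist": 0, "fingers": 0.45}, {"tx": 0, "ty": 0, "tz": 0, "twist": 0, "fingers": 0.45}])

```text
clock: 42.1
eef_pos: [573.6, 165.5, 122.2]
tool_rot: [3.141, 0.001, -3.14]
force: [0.1, -0.2, 0.0]
width: 38.7
gripper_force: 0.0
```

```bash
python3 - <<'E'
from h import *
d=snap('top');h=d['color'].astype(int)
m=((h[...,2]-h[...,0])>18).astype(np.uint8);m[:,:340]=0;m[:,392:]=0;m[:160]=0;m[235:]=0
n,l,s,ce=cv2.connectedComponentsWithStats(m)
for i in range(1,n):
    if s[i,4]>20: print('tin',s[i],cast(d,*ce[i],32).round(1))
E
```

```text
tin [357 168  15  14 153] [650.2  -4.8  32. ]
tin [340 182  11  15  95] [595.9  63.3  32. ]
tin [359 187  14  15 150] [583.9  -6.7  32. ]
tin [340 204  34  31 881] [500.1  30.   32. ]
```

```bash
python3 - <<'E'
from h import *
e=snap('scene');c=e['color'].astype(int)
for x in(521,583,645): print(proj(e,(x,-6,56)))
m=((c[...,2]-c[...,0])>18).astype(np.uint8);m[:210]=0;m[275:]=0;m[:,:285]=0;m[:,:][:,395:]=0
n,l,s,ce=cv2.connectedComponentsWithStats(m)
for i in range(1,n):
    if s[i,4]>15: print(s[i],ce[i].round(1),cast(e,*ce[i],50).round(1),c[l==i].mean(0).round())
E
```

```text
(np.float64(322.1920795336432), np.float64(236.30269377349165))
(np.float64(341.46295328746015), np.float64(231.41279776977947))
(np.float64(359.96776773860495), np.float64(226.71728580752784))
[354 224  16  14 138] [361.1 231.3] [638.9 -22.3  50. ] [165. 176. 195.]
[335 230  16  13 122] [342.1 236.9] [573.8 -26.2  50. ] [156. 170. 188.]
[320 237  12  10  86] [325.2 241.7] [518.9 -28.1  50. ] [166. 177. 196.]
```

Call:
carry_out(moves=[{"tx": -0.002, "ty": 0, "tz": 0.1, "twist": 0, "fingers": 0.45}, {"tx": 0, "ty": 0, "tz": 0.08, "twist": 0, "fingers": 0.45}, {"tx": 0, "ty": 0, "tz": 0.045, "twist": 0, "fingers": 0.45}, {"tx": 0, "ty": 0, "tz": 0, "twist": 0, "fingers": 0.45}, {"tx": 0, "ty": 0, "tz": 0, "twist": 0, "fingers": 0.3}, {"tx": 0, "ty": 0, "tz": 0, "twist": 0, "fingers": 0.2}, {"tx": 0, "ty": 0, "tz": 0, "twist": 0, "fingers": 0.1}, {"tx": 0, "ty": 0, "tz": 0, "twist": 0, "fingers": 0}, {"tx": 0, "ty": 0, "tz": 0, "twist": 0, "fingers": 0}])

```text
clock: 43.32
eef_pos: [574.3, 165.9, 54.9]
tool_rot: [3.141, 0.002, -3.139]
force: [-1.3, -0.4, 6.4]
width: 12.7
gripper_force: 59.5
```

Call:
carry_out(moves=[{"tx": 0, "ty": 0, "tz": -0.04, "twist": 0, "fingers": 0}, {"tx": 0, "ty": 0, "tz": -0.12, "twist": 0, "fingers": 0}, {"tx": 0, "ty": 0, "tz": -0.12, "twist": 0, "fingers": 0}, {"tx": -0.006, "ty": -0.1, "tz": 0, "twist": 0, "fingers": 0}, {"tx": -0.006, "ty": -0.12, "tz": 0, "twist": 0, "fingers": 0}, {"tx": -0.006, "ty": -0.12, "tz": 0, "twist": 0, "fingers": 0}, {"tx": -0.006, "ty": -0.12, "tz": 0, "twist": 0, "fingers": 0}, {"tx": -0.006, "ty": -0.08, "tz": 0, "twist": 0, "fingers": 0}, {"tx": 0, "ty": -0.033, "tz": 0, "twist": 0, "fingers": 0}, {"tx": 0, "ty": 0, "tz": 0, "twist": 0, "fingers": 0}, {"tx": 0, "ty": 0, "tz": 0, "twist": 0, "fingers": 0}, {"tx": 0, "ty": 0, "tz": 0, "twist": 0, "fingers": 0}])

```text
clock: 44.82
eef_pos: [583.0, -4.5, 137.8]
tool_rot: [3.141, -0.0, -3.137]
force: [-0.5, -0.1, -2.1]
width: 12.6
gripper_force: 58.7
```

Call:
carry_out(moves=[{"tx": -0.001, "ty": -0.006, "tz": 0.04, "twist": 0, "fingers": 0}, {"tx": 0, "ty": 0, "tz": 0.04, "twist": 0, "fingers": 0}, {"tx": 0, "ty": 0, "tz": 0, "twist": 0, "fingers": 0}, {"tx": 0, "ty": 0, "tz": 0, "twist": 0, "fingers": 0}])

```text
clock: 45.32
eef_pos: [583.3, -7.9, 113.5]
tool_rot: [3.142, -0.0, -3.139]
force: [0.1, -0.1, -1.7]
width: 13.0
gripper_force: 58.7
```

Call:
carry_out(moves=[{"tx": 0, "ty": 0.004, "tz": 0.015, "twist": 0, "fingers": 0}, {"tx": 0, "ty": 0, "tz": 0.015, "twist": 0, "fingers": 0}, {"tx": 0, "ty": 0, "tz": 0.015, "twist": 0, "fingers": 0}, {"tx": 0, "ty": 0, "tz": 0, "twist": 0, "fingers": 0}])

```text
clock: 45.82
eef_pos: [582.9, -6.8, 99.8]
tool_rot: [-3.142, -0.001, -3.139]
force: [0.7, -0.2, -2.4]
width: 12.8
gripper_force: 58.7
```

No contact force; the lid is over the rim. Continue down.

Call:
carry_out(moves=[{"tx": 0, "ty": 0, "tz": 0.02, "twist": 0, "fingers": 0}, {"tx": 0, "ty": 0, "tz": 0.02, "twist": 0, "fingers": 0}, {"tx": 0, "ty": 0, "tz": 0, "twist": 0, "fingers": 0}])

```text
clock: 46.2
eef_pos: [582.9, -6.6, 87.6]
tool_rot: [3.141, -0.001, -3.139]
force: [0.4, 0.2, -2.3]
width: 12.8
gripper_force: 58.7
```

Call:
carry_out(moves=[{"tx": 0, "ty": 0, "tz": 0.015, "twist": 0, "fingers": 0}, {"tx": 0, "ty": 0, "tz": 0.015, "twist": 0, "fingers": 0}, {"tx": 0, "ty": 0, "tz": 0.015, "twist": 0, "fingers": 0}, {"tx": 0, "ty": 0, "tz": 0, "twist": 0, "fingers": 0}])

```text
clock: 46.7
eef_pos: [584.2, -6.6, 74.8]
tool_rot: [3.142, 0.002, -3.138]
force: [1.2, 1.2, 0.0]
width: 12.8
gripper_force: 59.0
```

Call:
carry_out(moves=[{"tx": 0, "ty": 0, "tz": 0.02, "twist": 0, "fingers": 0}, {"tx": 0, "ty": 0, "tz": 0.02, "twist": 0, "fingers": 0}, {"tx": 0, "ty": 0, "tz": 0.008, "twist": 0, "fingers": 0}, {"tx": 0, "ty": 0, "tz": 0, "twist": 0, "fingers": 0}])

```text
clock: 47.2
eef_pos: [583.2, -6.6, 60.8]
tool_rot: [3.142, -0.0, -3.139]
force: [-1.1, 1.6, 8.5]
width: 13.0
gripper_force: 60.1
```

Call:
carry_out(moves=[{"tx": 0, "ty": 0, "tz": 0.008, "twist": 0, "fingers": 0}, {"tx": 0, "ty": 0, "tz": 0, "twist": 0, "fingers": 0}])

```text
clock: 47.45
eef_pos: [583.2, -6.7, 60.8]
tool_rot: [-3.141, 0.0, -3.139]
force: [-6.2, 1.3, 27.0]
width: 13.1
gripper_force: 62.9
```

Call:
carry_out(moves=[{"tx": 0, "ty": 0, "tz": 0.008, "twist": 0, "fingers": 0}, {"tx": 0, "ty": 0, "tz": 0, "twist": 0, "fingers": 0}])

```text
clock: 47.7
eef_pos: [583.3, -6.7, 60.7]
tool_rot: [-3.141, 0.001, -3.139]
force: [-12.2, 0.8, 44.7]
width: 12.8
gripper_force: 65.6
```

Call:
carry_out(moves=[{"tx": 0, "ty": 0, "tz": -0.016, "twist": 0, "fingers": 0}, {"tx": 0, "ty": 0, "tz": 0, "twist": 0, "fingers": 0.15}, {"tx": 0, "ty": 0, "tz": 0, "twist": 0, "fingers": 0.3}, {"tx": 0, "ty": 0, "tz": 0, "twist": 0, "fingers": 0.45}, {"tx": 0, "ty": 0, "tz": 0, "twist": 0, "fingers": 0.45}, {"tx": 0, "ty": 0, "tz": -0.05, "twist": 0, "fingers": 0.45}, {"tx": 0, "ty": 0, "tz": -0.1, "twist": 0, "fingers": 0.45}, {"tx": 0, "ty": 0, "tz": -0.15, "twist": 0, "fingers": 0.45}, {"tx": 0, "ty": 0, "tz": -0.15, "twist": 0, "fingers": 0.45}, {"tx": 0, "ty": 0.15, "tz": 0, "twist": 0, "fingers": 0.45}, {"tx": 0, "ty": 0.15, "tz": 0, "twist": 0, "fingers": 0.45}, {"tx": 0, "ty": 0.15, "tz": 0, "twist": 0, "fingers": 0.45}])

```text
clock: 49.2
eef_pos: [583.1, 129.5, 196.8]
tool_rot: [3.141, 0.001, -3.14]
force: [0.5, -0.0, -0.3]
width: 38.3
gripper_force: 0.0
```

Call:
carry_out(moves=[{"tx": 0, "ty": 0.15, "tz": 0, "twist": 0, "fingers": 0.45}, {"tx": 0, "ty": 0.1, "tz": 0, "twist": 0, "fingers": 0.45}, {"tx": 0, "ty": 0, "tz": 0, "twist": 0, "fingers": 0.45}, {"tx": 0, "ty": 0, "tz": 0, "twist": 0, "fingers": 0.45}])

```text
clock: 49.7
eef_pos: [583.0, 201.8, 195.9]
tool_rot: [-3.14, 0.0, -3.14]
force: [0.7, 0.1, -1.0]
width: 38.3
gripper_force: 0.0
```

```bash
python3 - <<'E'
from h import *
e=snap('scene');d=snap('top')
b=cv2.resize(e['color'][150:280,230:410],(540,390),interpolation=2);a=cv2.resize(d['color'][150:246,335:400],(260,390),interpolation=2)
cv2.imwrite('pics/end.png',np.hstack([b,a]))
E
```

```text
(no output)
```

View pics/end.png

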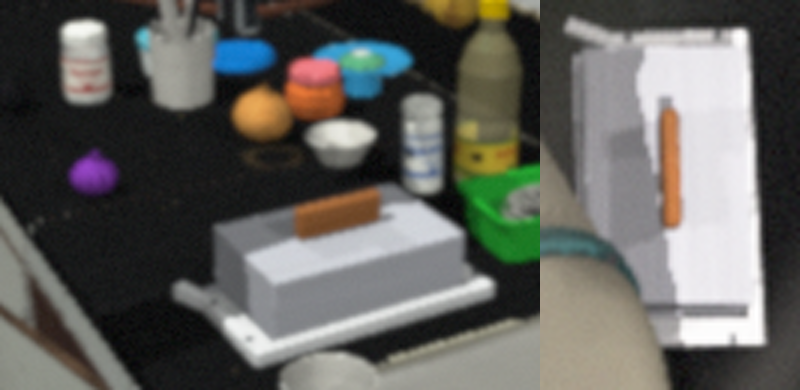

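The tin is closed in the bracket with the lid fully down, the purple look-alike and the other things are untouched, and no loose bulbs are left on the worktop. I'm handing it in.

```bash
python3 -c "
from cell import job
print(job.finish_job())"
```

```text
the job is handed in; nothing more can be done
None
```

The job is handed in with no verdict shown: the tin is home in the bracket with all three garlic bulbs inside and the lid pressed fully on. The wrist briefly read about 45 N pressing the lid home and up to about 24 N (both fingers) on one bulb.

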